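# Hitch a climate sensor onto its ball stand in the greenhouse

### The arm

A 6-joint arm with a two-finger parallel gripper is mounted at the origin on the work surface. World frame = base frame: x ahead of the robot, y to its left, z up, the work surface at z = 0. Lengths are in mm, angles in rad, forces in N, time in s.
With the tool pointing down it reaches from about 275 to 825 mm from the base axis. Payload 4.9 kg.
Tool frame: the origin (TCP) lies at the very end of the fingers, on their centre line; the grasp point (between the pads) lies 19 mm behind it; z points along the fingers, y is the direction in which the jaws open and shut (so a half turn about z gives the same grasp; the last joint's range is limited). The gripper opens to 85 mm and grips with 20 to 120 N. Pads are 22 mm wide; open, the fingers measure 114 mm over their backs; the gripper's body (76 mm by 85 mm) begins 54 mm behind the grasp point. The pads swing forward as they close: fully open they stand 13 mm farther back than shut.
Start: joints at [1.157, 0.326, -0.193, 1.052, 0, 1.437], TCP at [151.884, 528.63, 231.281] pointing down, gripper open.
Joint ranges: [-2.65, 2.65], [-0.97, 1.79], [-1.3, 1.35], [-1.93, 2.1], [-1.47, 1.37], [-3.14, 3.14]. Speed limits (rad/s): [2.57, 2.57, 3.14, 3.14, 3.14, 3.14].

### API

Orientations are given as [roll, pitch, yaw] about the fixed x, y, z axes, in that order (R = Rz(yaw) Ry(pitch) Rx(roll)).
In Python, from bench import bot, solve_ik, imaging gives the robot as it stands. Calls block until the motion is done:
- bot.move_ptp(position, orientation): joint-space move of the TCP to a pose.
- bot.movel(position, rot=None, max_speed=150, threshold=None): straight line of the TCP; rot=None keeps the orientation; max_speed is the mean speed in mm/s. With threshold (N) it stops when the force on the tool has changed by that much, and returns True; else False.
- bot.move_j(angles): joint-space move.
- bot.grip(opening, effort=None): opening from 0.0 (shut) to 1.0 (fully open); effort is the grip in N (None keeps the last); returns when the fingers have stopped.
- bot.dwell(seconds).
- solve_ik(position, orientation): joint angles nearest the present ones, or None.
- bot.get_state(): the state.
- imaging.capture(name): name is "scene" or "top" or "wrist"; returns the picture (384x512x3 uint8, blue, green, red); there is no depth.
- imaging.camera_model(name): a dict with "K" (3x3 intrinsics, pixels), "position" and "rotation" of the camera in the world. Camera axes: x right, y up, looking along -z (the intrinsics and any distortion apply to the point x, -y, -z); pixel columns grow to the right and rows downward; lengths in mm; the calibration is good to about 2 mm. A picture is of the moment at which its call begins: read the wrist's pose just before it. camera_model takes no time and is no camera call; for the wrist camera it gives the pose at the moment of the call.
A pose or a line that the arm cannot do raises bot.IKError and nothing moves.
- bot.sign_off(): hands the job in, once; it reports no verdict.
The state is a dict: "t": time; "qpos": joint angles; "joint_velocities": joint speeds; "effort": joint torques, N m; "tcp_pos": TCP position; "orientation": TCP orientation; "contact_force": force on the tool from outside, world axes, zero at the start; "wrist_torque": the same for the moment, N m; "opening": opening from 0.0 (shut) to 1.0 (fully open).
Only numpy, scipy, OpenCV 4.12 (cv2) and the standard library are available. Lean on these libraries where they do the work, as an engineer would, in place of code of your own. Each camera call takes 0.05 s, during which the arm holds its last target. There are 200 camera calls.

### The job

Set the climate sensor head onto the ball of the stand: lower its socket slowly and gently over the ball, in line with the stand's plate and with the lever over the plate's longer end, until it sits level and fully home on the plate, and only then let go, without letting it drop even a little way. Then press its latch lever gently all the way down, so that the hook closes under the ball, and leave the pots and other things on the bench where they are.

Things in the scene. Friction and masses are not known exactly. Their poses are not given: they have to be found in the camera images.
- head: climate sensor head on its hitch coupler, loose, 0.3 to 0.65 kg, 124 mm tall. Origin at the underside, straight below the middle of the socket; x towards the lever's thumb tab, z up. An aluminium inverted channel, x from -48 to +71 mm, 45 mm wide, underside flat at z = 0; inside it the socket, 33 x 33 mm, open below, roof at z = 41 mm. On its roof (z = 48 mm) white louvres 38 mm across
- grip (a point): middle of the head's grip block, 102 mm above the head's underside on its z axis: a square white block 24 x 24 mm, 43 mm tall (z = 81 to 124 mm of the head), above the louvres. Axes as the head's. Take it from above, closing along y: the raised lever's tab stands in front of it (x about 60, z about 100 mm of the head)
- latch (a joint): angle of the latch lever, rad: 0 = fully down (latched, at its stop), about 0.5 = up (open, as at the start). Hinge along y at x = -38, z = 44 mm of the head. It is stiff and stays where left; the tab needs about 5 N. A hook on it swings under the ball; if the head sits more than about 4 mm above home, the hook strikes the ball and the lever will not go down
- tab (a point): middle of the top face of the lever's thumb tab, a flat steel plate 26 mm long (x) by 58 mm across (y). On the lever 112 mm from the hinge: at x = 74, z = 52 mm of the head when the lever is down. It goes down along an arc about the hinge. x points along the lever away from the hinge, z out of the tab's top face
- stand: ball stand, fixed: foot 130 x 100 x 12 mm, telescopic column, level seat plate on top, 72 mm wide (y), x = -55 to +80 mm (the longer end), ball on it. Origin on the bench straight below the ball, x towards the longer end. The plate's top face is 60 to 120 mm above the bench, set differently each time and not measured; its rubber buffer gives 1 mm per 12 N
- ball_axis (a point): the point of the bench straight below the ball (the stand's origin, not the ball's height). The ball is 30 mm across on a 13 mm neck, its centre 24 mm and its top 39 mm above the plate's top face. With the head fully home its underside rests flat on the plate and its z axis passes through the ball
- pot_small: small empty square white plastic pot, 56 mm wide, 55 mm tall; origin under its centre. A bystander
- pot_left: empty square white plastic pot, 85 mm wide, 85 mm tall; origin under its centre. A bystander
- pot_right: empty square white plastic pot, 85 mm wide, 85 mm tall; origin under its centre. A bystander
- tub: closed white plastic tub, 60 mm across, 110 mm tall; origin under its centre. A bystander
- trowel: flat hand trowel, 250 mm long, lying down; x along it. A bystander
- brush: hand brush, 200 mm long, lying down; x along it. A bystander
- label_box: open black box for plant labels, 110 x 70 x 40 mm tall; origin under its centre. A bystander
There are look-alikes about, which are no part of the job. What is shaped like the stand but green is not meant.

How it is judged (in metres and radians):
On the way:
1. the head stands fully home on the ball, level, in line with the plate and let go, with the lever still up (horizontal distance between head and stand below 0.004 m and angle between head's own z axis and vertical below 0.04 rad and angle between the x axis of head and the x axis of stand, either way round below 0.17 rad and x of tab in the frame of stand above 0.03 m and contact force between head and stand above 1.5 N and linear speed of head below 0.01 m/s and contact force between the fingers and head below 0.1 N and value of joint latch above 0.3 rad), for 0.2 s.
At the end, for the whole second after the job is handed in: The head rests let go and still on the stand with its socket over the ball: its origin within 4 mm of the ball's axis, level within 0.04 rad, its x within 0.17 rad of the stand's x with the tab over the plate's longer end, its weight on the stand, and the latch lever down (below 0.06 rad) (horizontal distance between head and stand below 0.004 m and angle between head's own z axis and vertical below 0.04 rad and angle between the x axis of head and the x axis of stand, either way round below 0.17 rad and x of tab in the frame of stand above 0.03 m and contact force between head and stand above 1.5 N and linear speed of head below 0.01 m/s and contact force between the fingers and head below 0.1 N and value of joint latch below 0.06 rad); the robot touches nothing.
It fails at once if the head or its lever is pressed on the stand with more than 30 N (contact force between head and stand above 30 N).
It fails at once if the head is dropped (moves faster than 0.2 m/s while no finger touches it) (linear speed of head above 0.2 m/s and contact force between the fingers and head below 0.1 N).
It fails at once if the head drops or is run down onto the ball or plate (faster than 0.12 m/s within 10 mm of the ball's axis and with its underside less than 160 mm above the bench) (horizontal distance between head and stand below 0.01 m and height (world z) of head below 0.16 m and linear speed of head above 0.12 m/s).
It fails at once if a pot, tub, tool or box on the bench is pushed more than 30 mm (distance of any of pot_small, pot_left, pot_right, tub, trowel, brush, label_box from where it was at the start of the episode above 0.03 m).
It also fails if it takes over 70 s, if anything falls off the work surface, if the arm or the gripper's body presses on something with over 40 N, if the wrist force passes 120 N, or if a joint passes its speed limit or range.

## Working session

There is one attempt and no reset: what is moved stays moved. The work goes in short steps, each a Python script; the robot and the scene stay as the last script left them, time stands still between calls to the robot, and variables do not carry over. Pictures are saved under pics/ and viewed, about 8 in all and at most 12, crops included, and the job is handed in when it is done.

```bash
ls; mkdir -p pics; cat > h.py <<'E'
import numpy as np, cv2
from bench import bot, solve_ik, imaging
def snap(n,f):
    m=imaging.camera_model(n); im=imaging.capture(n); cv2.imwrite('pics/'+f+'.png',im); np.savez('pics/'+f+'.npz',K=m['K'],p=m['position'],R=m['rotation']); return im,m
def load(f):
    z=np.load('pics/'+f+'.npz'); return cv2.imread('pics/'+f+'.png'),{'K':z['K'],'position':z['p'],'rotation':z['R'],'d':None}
def ray(m,u,v):
    d=np.linalg.inv(np.array(m['K']))@[u,v,1]; d=np.array([d[0],-d[1],-d[2]]); d=np.array(m['rotation'])@d
    return np.array(m['position'],float),d/np.linalg.norm(d)
def plane(m,u,v,z):
    o,d=ray(m,u,v); return o+d*(z-o[2])/d[2]
def proj(m,P):
    c=np.array(m['rotation']).T@(np.asarray(P,float)-m['position']); q=np.array(m['K'])@[c[0],-c[1],-c[2]]; return q[:2]/q[2]
def tri(a,b):
    (o,d),(p,e)=a,b; s=np.linalg.lstsq(np.c_[d,-e],p-o,rcond=None)[0]; A=o+d*s[0];B=p+e*s[1]; return (A+B)/2,np.linalg.norm(A-B)
E
python3 - <<'E'
from h import *
a,m=snap('scene','s0'); b,n=snap('top','t0'); w,k=snap('wrist','w0')
for x in (m,n,k): print({q:np.round(v,3).tolist() if not isinstance(v,str) else v for q,v in x.items()})
print(bot.get_state())
cv2.imwrite('pics/st.png',cv2.resize(a,(800,600)))
cv2.imwrite('pics/tt.png',cv2.resize(b,(800,600)))
E
```

```text
pics
{'K': [[390.931, 0.0, 254.168], [0.0, 390.931, 198.489], [0.0, 0.0, 1.0]], 'position': [1165.964, -588.694, 985.122], 'rotation': [0.766, -0.017, 0.863]}
{'K': [[379.453, 0.0, 252.115], [0.0, 379.453, 188.614], [0.0, 0.0, 1.0]], 'position': [445.749, -1.897, 1402.008], 'rotation': [0.051, 0.002, -1.543]}
{'K': [[326.223, 0.0, 263.792], [0.0, 326.223, 192.094], [0.0, 0.0, 1.0]], 'position': [78.829, 549.092, 372.89], 'rotation': [-0.301, 0.001, 1.292]}
{'t': 0.15, 'qpos': array([ 1.15680235e+00,  3.26768812e-01, -1.93355642e-01,  1.05195122e+00,
       -5.09233725e-06,  1.43660389e+00]), 'joint_velocities': array([ 0.00060291, -0.0030283 ,  0.00342385, -0.00041951, -0.00210978,
        0.00019182]), 'effort': array([ 4.87738907e-05, -4.43703067e+01,  2.62664849e+01,  1.04275442e-02,
       -1.71523479e-04,  1.17209009e-05]), 'tcp_pos': array([151.70577788, 528.22439145, 230.6837611 ]), 'orientation': array([-3.14032413e+00, -1.66117441e-04,  2.86179101e+00]), 'contact_force': array([ 0.62805226, -0.10902018,  0.56052143]), 'wrist_torque': array([-0.05609359, -0.02026446, -0.03880287]), 'opening': 1.0019471642124351}
```

View pics/st.png

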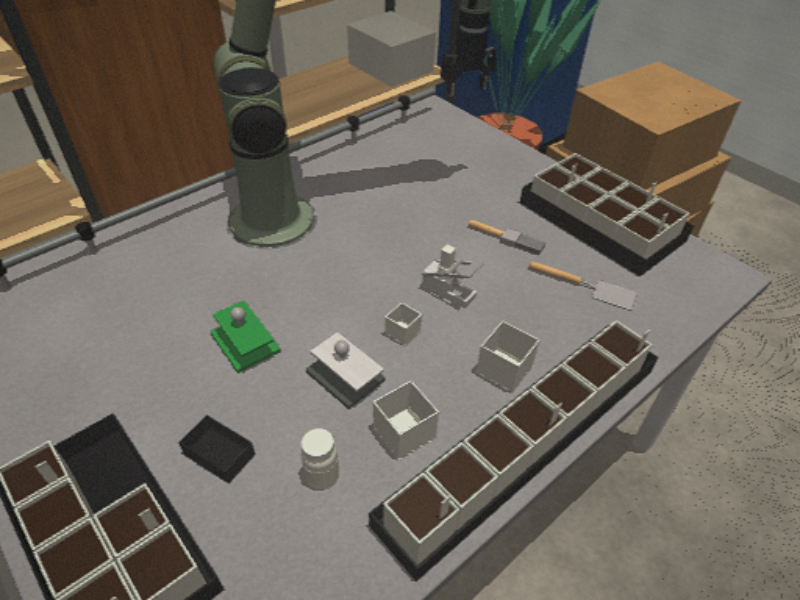

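View pics/tt.png

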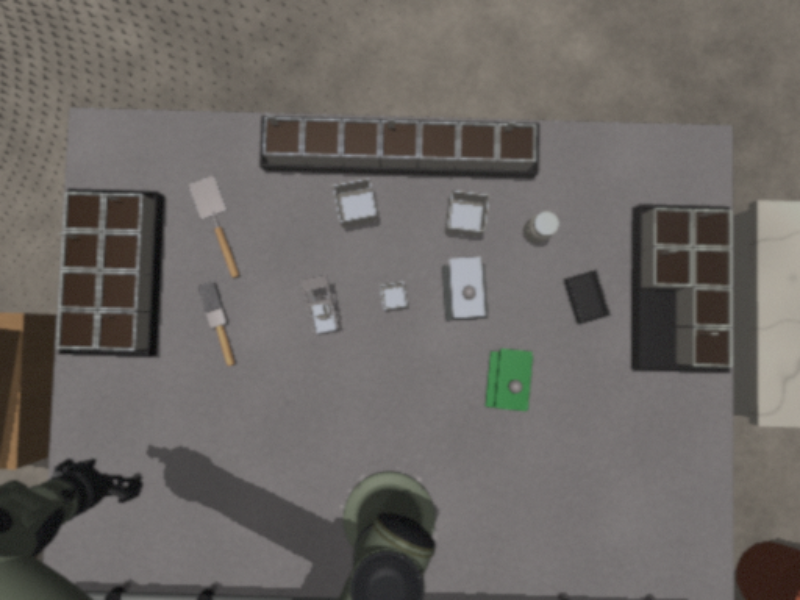

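```bash
cat >> h.py <<'E'
from scipy.spatial.transform import Rotation as Ro
_cm=imaging.camera_model
def cm(n):
    m=dict(_cm(n)); m['rotation']=Ro.from_euler('xyz',m['rotation']).as_matrix(); return m
imaging.camera_model=cm
def load(f):
    z=np.load('pics/'+f+'.npz'); R=z['R']; R=R if R.ndim==2 else Ro.from_euler('xyz',R).as_matrix()
    return cv2.imread('pics/'+f+'.png'),{'K':z['K'],'position':z['p'],'rotation':R}
E
python3 - <<'E'
from h import *
t,m=load('t0'); print({k for k in _cm('top')})
s=.64
for nm,u,v,z in [('block',322,310,120),('tabend',315,283,60),('chan',325,325,48),('ball',469,292,120),('plate top L',450,260,90),('TR',482,258,90),('BL',453,319,90),('BR',486,317,90)]:
    print(nm,plane(m,u*s,v*s,z).round())
w,k=load('w0'); st=bot.get_state(); T=Ro.from_euler('xyz',st['orientation']).as_matrix()
print('cam in tool',(T.T@(k['position']-st['tcp_pos'])).round(1),(T.T@k['rotation']).round(2).tolist())
sc,ms=load('s0')
a=cv2.resize(t[165:225,180:330],None,fx=5,fy=5,interpolation=cv2.INTER_CUBIC)
b=cv2.resize(sc[150:200,255:320],None,fx=6,fy=6,interpolation=cv2.INTER_CUBIC)
c=np.zeros((600,760,3),np.uint8); c[:300,:750]=a; c[300:600,:390]=b
cv2.imwrite('pics/c1.png',c)
E
```

```text
Traceback (most recent call last):
NameError: name '_cm' is not defined. Did you mean: 'cm'?
```

```bash
python3 - <<'E'
from h import *
t,m=load('t0')
s=.64
for nm,u,v,z in [('block',322,310,120),('tabend',315,283,60),('chan',325,325,48),('ball',469,292,120),('plate top L',450,260,90),('TR',482,258,90),('BL',453,319,90),('BR',486,317,90)]:
    print(nm,plane(m,u*s,v*s,z).round())
w,k=load('w0'); st=bot.get_state(); T=Ro.from_euler('xyz',st['orientation']).as_matrix()
print('cam in tool',(T.T@(k['position']-st['tcp_pos'])).round(1),(T.T@k['rotation']).round(2).tolist())
sc,ms=load('s0')
a=cv2.resize(t[165:225,180:330],None,fx=5,fy=5,interpolation=cv2.INTER_CUBIC)
b=cv2.resize(sc[150:200,255:320],None,fx=6,fy=6,interpolation=cv2.INTER_CUBIC)
c=np.zeros((600,760,3),np.uint8); c[:300,:750]=a; c[300:600,:390]=b
cv2.imwrite('pics/c1.png',c)
E
```

```text
block [473. 157. 120.]
tabend [535. 182.  60.]
chan [441. 158.  48.]
ball [ 521. -160.  120.]
plate top L [ 593. -120.   90.]
TR [ 599. -191.   90.]
BL [ 462. -130.   90.]
BR [ 469. -202.   90.]
cam in tool [  75.8   -0.3 -142.2] [[0.0, 0.96, 0.3], [1.0, -0.0, -0.0], [-0.0, 0.3, -0.96]]
```

View pics/c1.png

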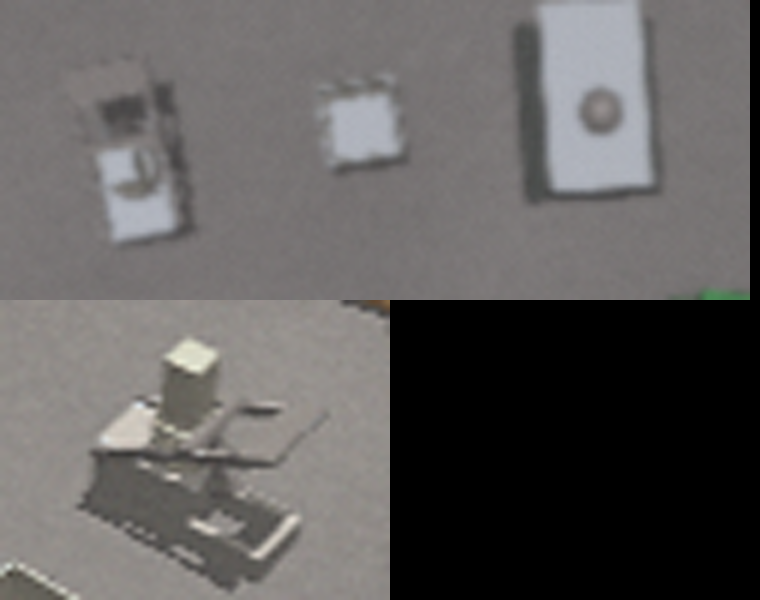

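Crop: the head has its white grip block at crop (190,360) and a raised tab to its upper right. There is one only. The stand with the white plate and grey ball is at crop (600,110), longer end up (+x). The green one at top-view (510,380) is the look-alike. Now the close wrist views.

```bash
python3 - <<'E'
from h import *
H=np.array([472,158]); S=np.array([521,-160])
for nm,P,y in [('h',H,.2),('h',H,.2+np.pi),('s',S,.06),('s',S,.06-np.pi),('tab',S+[74,0],.06),('s',S,.06+np.pi)]:
    q=solve_ik([*P,150],[np.pi,0,y]); print(nm,y,None if q is None else np.round(q,2))
def off(P,y,dx,dy): return P+np.array([[np.cos(y),-np.sin(y)],[np.sin(y),np.cos(y)]])@[dx,dy]
pics=[]
for nm,P,y in [('h',H,.2),('s',S,.06)]:
    for i,d in enumerate([(-70,50),(-70,-50)]):
        bot.move_ptp([*off(P,y,*d),250],[np.pi,0,y]); bot.dwell(.3)
        im,m=snap('wrist',f'{nm}{i}'); pics.append(im)
print(bot.get_state()['t'])
cv2.imwrite('pics/c2.png',np.hstack(pics[:2])[:, :]) 
c=np.vstack([np.hstack(pics[:2]),np.hstack(pics[2:])]); cv2.imwrite('pics/c2.png',cv2.resize(c,(800,600),interpolation=cv2.INTER_AREA))
E
```

```text
h 0.2 [ 0.17  0.3  -0.45  0.82  0.    3.12]
h 3.3415926535897933 [ 0.17  0.3  -0.45  0.82  0.   -0.03]
s 0.06 [-0.43  0.39 -0.33  0.86  0.    2.65]
s -3.081592653589793 [-0.43  0.39 -0.33  0.86  0.   -0.49]
tab 0.06 [-0.38  0.51 -0.13  0.93  0.    2.7 ]
s 3.201592653589793 [-0.43  0.39 -0.33  0.86  0.   -0.49]
11.575
```

View pics/c2.png

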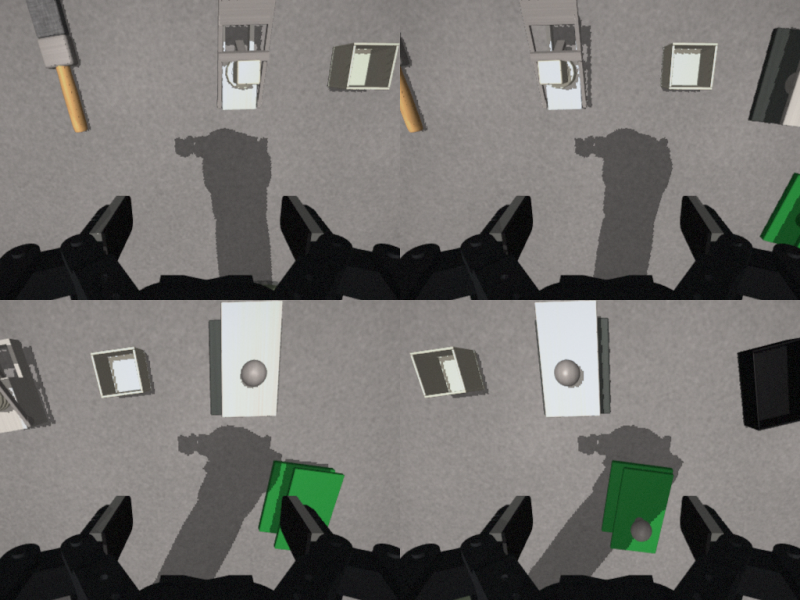

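Wrist pictures: h0 shows the grip block at about (317,92) full-res and h1 at (193,92), with the tab to the top (+x). s0 shows the ball at about (325,93) and s1 at (213,93) on the white plate. I'll enlarge these for corner positions.

```bash
python3 - <<'E'
from h import *
h0,_=load('h0');h1,_=load('h1')
f=lambda a,x: cv2.resize(a[0:145,x:x+95],None,fx=4,fy=4,interpolation=cv2.INTER_CUBIC)
cv2.imwrite('pics/c3.png',np.hstack([f(h0,270),f(h1,160)]))
for n in ('s0','s1'):
    im,m=load(n); im=im[:200]
    # which plates are white
    hsv=cv2.cvtColor(im,cv2.COLOR_BGR2HSV); g=cv2.cvtColor(im,cv2.COLOR_BGR2GRAY)
    M=(g>185).astype(np.uint8); 
    cs=sorted(cv2.findContours(M,cv2.RETR_CCOMP,cv2.CHAIN_APPROX_NONE)[0],key=cv2.contourArea)[::-1][:3]
    for c in cs[:3]: 
        a=cv2.contourArea(c)
        if a>100: print(n,a,cv2.boundingRect(c),cv2.approxPolyDP(c,4,True)[:,0].tolist() if a>1500 else cv2.minAreaRect(c))
    print(n,cv2.HoughCircles(cv2.GaussianBlur(g,(3,3),0),cv2.HOUGH_GRADIENT,1,30,param1=100,param2=15,minRadius=11,maxRadius=24))
E
```

```text
s0 10543.5 (283, 1, 78, 149) [[360, 1], [283, 4], [285, 149], [352, 147]]
s0 1359.0 (116, 60, 67, 65) ((148.94232177734375, 92.7115478515625), (61.38434982299805, 55.696983337402344), 78.69007110595703)
s0 1044.5 (306, 75, 37, 39) ((323.5000305175781, 93.99998474121094), (34.64822769165039, 38.890869140625), 45.0)
s0 [[[325.5  91.5  16.1]]]
s1 10602.5 (172, 1, 84, 149) [[250, 1], [172, 4], [187, 149], [255, 147]]
s1 1130.5 (196, 75, 40, 39) ((215.88461303710938, 94.4230728149414), (41.325164794921875, 35.22346496582031), 33.6900634765625)
s1 738.0 (31, 64, 53, 61) ((50.76415252685547, 97.42453002929688), (55.35630798339844, 52.05965042114258), 74.05460357666016)
s1 [[[213.5  92.5  17.1]]]
```

View pics/c3.png

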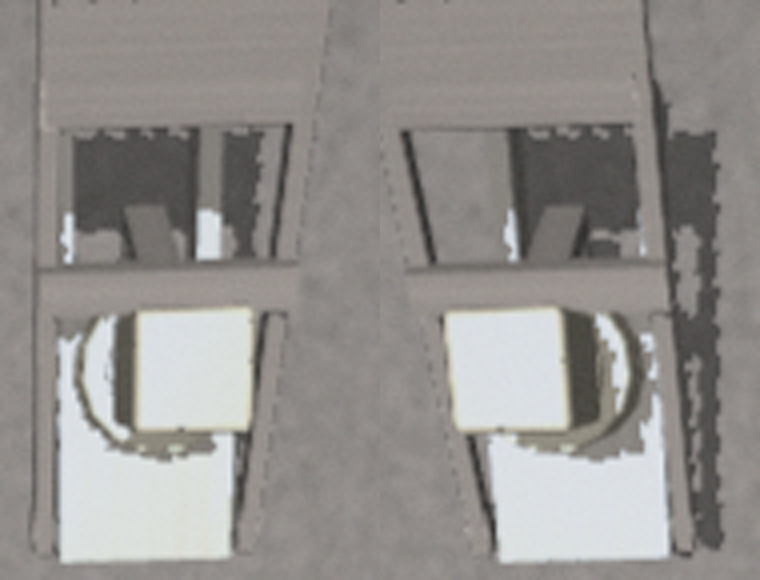

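```bash
python3 - <<'E'
from h import *
_,a=load('h0');_,b=load('h1');_,c=load('s0');_,d=load('s1')
cr=lambda x,y,o:((x+.5)/4-.5+o,(y+.5)/4-.5)
def T(m,n,p,q): return tri(ray(m,*p),ray(n,*q))
A=[(136,311),(250,306),(251,429),(134,431)];B=[(66,314),(180,308),(189,428),(77,431)]
P=[]
for p,q in zip(A,B):
    x,e=T(a,b,cr(*p,270),cr(*q,160)); P.append(x); print('blk',x.round(1),e.round(1))
P=np.array(P); print('centre',P.mean(0)); 
e=lambda i,j: np.arctan2(*(P[j]-P[i])[1::-1])
print('yaws',e(3,0),e(2,1),e(0,1)+np.pi/2,e(3,2)+np.pi/2, 'size',np.linalg.norm(P-np.roll(P,1,0),axis=1))
R=[T(a,b,cr(*p,270),cr(*q,160)) for p,q in [((60,560),(117,562)),((232,555),(288,555))]]
for r in R: print('rear',r)
v=R[1][0]-R[0][0]; print('rear yaw',np.arctan2(v[1],v[0])+np.pi/2)
Q=[T(c,d,(285,149),(187,149)),T(c,d,(352,147),(255,147))]
for q in Q: print('plate',q)
v=Q[1][0]-Q[0][0]; print('rear yaw',np.arctan2(v[1],v[0])+np.pi/2,np.linalg.norm(v))
z=np.mean([q[0][2] for q in Q])
for m,l in ((c,[(285,149),(283,4),(352,147),(360,1)]),(d,[(187,149),(172,4),(255,147),(250,1)])):
    X=[plane(m,*u,z) for u in l]; print([np.arctan2(*(X[i+1]-X[i])[1::-1]).round(3) for i in (0,2)], X[0].round(1),X[2].round(1))
bl=T(c,d,(325.5,91.5),(213.5,92.5)); print('ball',bl)
for m,r in ((c,16.1),(d,17.1)): print(r*np.linalg.norm(bl[0]-m['position'])/326)
E
```

```text
blk [483.3 179.5 121.3] 0.7
blk [488.8 157.8 120.8] 0.5
blk [466.5 152.2 123.8] 0.1
blk [461.3 174.6 121.3] 0.1
centre [474.98465511 166.03030307 121.77932207]
yaws 0.22036532279366164 0.24805238069318625 0.24736384143295176 0.22768027254959877 size [22.52711917 22.39327336 23.15729191 23.15244948]
rear (array([423.65133604, 177.10929921,  50.80355647]), np.float64(0.6428573361491352))
rear (array([434.17462423, 133.57532779,  51.08369703]), np.float64(0.129881049066503))
rear yaw 0.23717623775567676
plate (array([ 468.07385718, -133.69839572,   61.32673227]), np.float64(0.34424102416535196))
plate (array([ 473.80261912, -202.84655416,   57.1649688 ]), np.float64(0.375968238111247))
rear yaw 0.08265887168200026 69.50976049671945
[np.float64(0.096), np.float64(0.09)] [ 467.9 -133.8   59.2] [ 474.3 -202.2   59.2]
[np.float64(0.095), np.float64(0.089)] [ 467.5 -133.2   59.2] [ 474.  -202.9   59.2]
ball (array([ 525.89502443, -163.61280596,   87.35351173]), np.float64(1.1945555237643979))
15.30798475606338
16.179505663945804
```

```bash
python3 - <<'E'
from h import *
H=np.array([475,166]); S=np.array([525.8,-163.4])
def off(P,y,dx,dy): return P+np.array([[np.cos(y),-np.sin(y)],[np.sin(y),np.cos(y)]])@[dx,dy]
pics=[]
for nm,P,y in [('S',S,.09+np.pi),('H',H,.236+np.pi)]:
    for i,d in enumerate([(-70,50),(-70,-50)] if nm=='S' else [(-70,-50),(-70,50)]):
        bot.move_ptp([*off(P,y,*d),250],[np.pi,0,y]); bot.dwell(.3)
        im,m=snap('wrist',f'{nm}{i}'); pics.append(im)
        if nm=='S':
            g=cv2.cvtColor(im,cv2.COLOR_BGR2GRAY)[:220]
            cs=max(cv2.findContours((g>185).astype(np.uint8),cv2.RETR_EXTERNAL,cv2.CHAIN_APPROX_NONE)[0],key=cv2.contourArea)
            print(cv2.contourArea(cs),cv2.approxPolyDP(cs,4,True)[:,0].tolist())
            print(cv2.HoughCircles(cv2.GaussianBlur(g,(3,3),0),cv2.HOUGH_GRADIENT,1,30,param1=100,param2=15,minRadius=11,maxRadius=24))
        else: print('proj block top',proj(m,[475,166,124]))
print(bot.get_state()['t'])
def cut(im,n):
    _,m=load(n); u,v=proj(m,[475,166,122]).round().astype(int); x=u-24;y=max(v-35,0); print(n,x,y)
    return cv2.resize(im[y:y+70,x:x+48],None,fx=8,fy=8,interpolation=cv2.INTER_CUBIC)
cv2.imwrite('pics/c4.png',np.hstack([cut(pics[2],'H0'),cut(pics[3],'H1')]))
E
```

```text
8385.0 [[293, 35], [293, 50], [280, 75], [279, 120], [288, 126], [297, 118], [316, 127], [313, 152], [279, 154], [278, 174], [345, 174], [355, 35]]
[[[318.5  96.5  17.2]]]
3081.0 [[411, 69], [355, 75], [357, 131], [409, 126]]
[[[210.5  96.5  16. ]]]
proj block top [201.50703202  98.31741077]
proj block top [325.8312005   98.71300939]
17.8
H0 178 63
H1 301 64
```

View pics/c4.png

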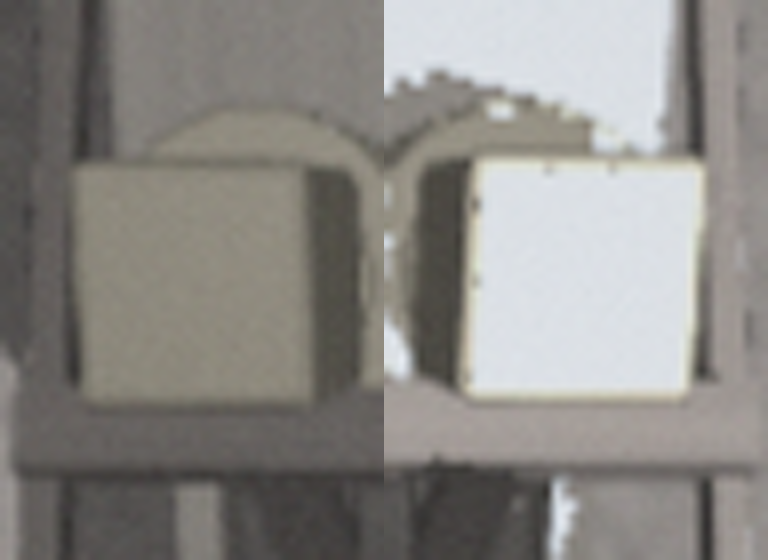

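```bash
python3 - <<'E'
from h import *
def T(m,n,p,q): return tri(ray(m,*p),ray(n,*q))
_,a=load('H0');_,b=load('H1');ic,c=load('S0');id_,d=load('S1')
cr=lambda x,y,ox,oy:((x+.5)/8-.5+ox,(y+.5)/8-.5+oy)
A=[(76,166),(302,164),(315,400),(86,402)];B=[(86,160),(318,160),(306,398),(76,398)]
P=np.array([T(a,b,cr(*p,178,63),cr(*q,301,64))[0] for p,q in zip(A,B)]); print(P.round(1).tolist(),P.mean(0).round(1))
e=lambda i,j: np.arctan2(*(P[j]-P[i])[1::-1])
print('yaws',e(0,3),e(1,2),e(0,1)-np.pi/2,e(3,2)-np.pi/2)
print('ball',T(c,d,(318.5,96.5),(210.5,96.5)))
l=[(293,35),(355,35),(345,174),(278,174)]
X=np.array([plane(c,*u,60) for u in l]); print('plate',X.round(1).tolist(),X[:2].mean(0),X[2:].mean(0),'len',np.linalg.norm(X[2:].mean(0)-X[:2].mean(0)))
def st(n,th=None):
    im,m=load(n); u=proj(m,[525.8,-163.4,60]); x=int(u[0])-60; return cv2.resize(im[10:200,x:x+120],None,fx=3,fy=3,interpolation=cv2.INTER_CUBIC),x
(i0,x0),(i1,x1)=st('S0'),st('S1'); print(x0,x1); cv2.imwrite('pics/c5.png',np.hstack([i0,i1]))
E
```

```text
[[466.6, 152.2, 120.2], [461.3, 174.1, 121.9], [483.2, 179.8, 122.2], [488.8, 157.3, 121.9]] [475.  165.8 121.5]
yaws 0.22732795470907927 0.2517593617351659 0.23991688532736832 0.2423967850442703
ball (array([ 524.87691551, -163.2239235 ,   80.29132277]), np.float64(0.028336756944868965))
plate [[472.7, -191.2, 60.0], [467.5, -133.9, 60.0], [599.7, -121.3, 60.0], [606.1, -191.3, 60.0]] [ 470.12206791 -162.53206289   60.        ] [ 602.90546558 -156.26642564   60.        ] len 132.9311434743588
254 153
```

View pics/c5.png

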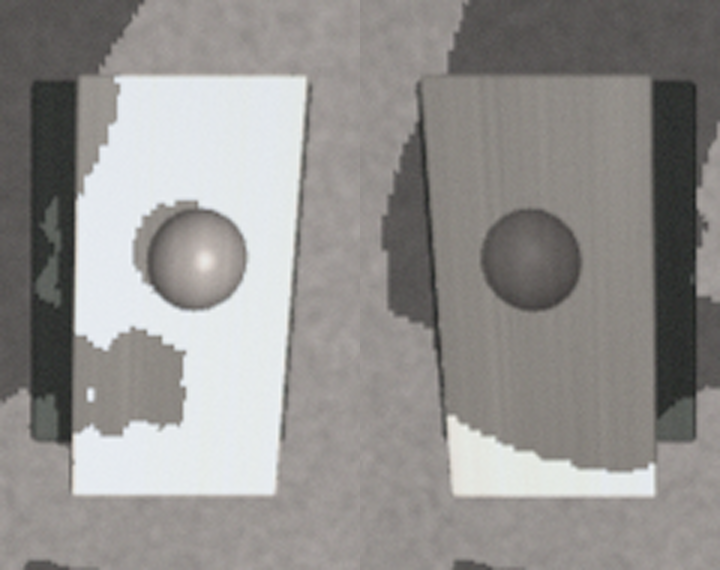

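```bash
python3 - <<'E'
from h import *
def T(m,n,p,q): return tri(ray(m,*p),ray(n,*q))
_,c=load('S0');_,d=load('S1')
cr=lambda x,y,ox:((x+.5)/3-.5+ox,(y+.5)/3-.5+10)
A=[(78,75),(308,74),(275,495),(72,495)];B=[(58,74),(292,75),(296,496),(92,496)]
P=np.array([T(c,d,cr(*p,254),cr(*q,153))[0] for p,q in zip(A,B)]); print(P.round(1).tolist(),P.mean(0).round(1))
e=lambda i,j: np.arctan2(*(P[j]-P[i])[1::-1])
print('yaws',e(0,3),e(1,2),e(0,1)-np.pi/2,e(3,2)-np.pi/2)
y=.09; print('origin from plate',P.mean(0)-12.5*np.array([np.cos(y),np.sin(y),0]))
print('ball',T(c,d,cr(197,259.5,254),cr(171,259.5,153)))
E
```

```text
[[473.8, -203.6, 61.9], [466.7, -132.3, 58.1], [600.8, -120.5, 58.9], [607.0, -191.5, 59.8]] [ 537.1 -162.    59.7]
yaws 0.09056703106882628 0.08780699293006627 0.09860265617676212 0.08692303987353744
origin from plate [ 524.6339761  -163.08299366   59.66579381]
ball (array([ 524.51498585, -163.27115141,   84.94096989]), np.float64(0.029227516784790266))
```

Stand: ball axis (525.2,-163.3), yaw 0.09, plate z about 60; plate and ball agree. Head: (475,165.9), yaw 0.238. Camera-flip checks agree within about 1 mm. Now the grasp.

```bash
python3 - <<'E'
from h import *
y=.238+np.pi
bot.move_ptp([475,165.9,180],[np.pi,0,y]); bot.grip(.7,45)
print(bot.movel([475,165.9,85.5],max_speed=60,threshold=8)); 
s0=bot.get_state(); print(s0['tcp_pos'],s0['contact_force'])
bot.grip(0,45); bot.dwell(.2); s=bot.get_state(); print(s['opening'],s['tcp_pos'],s['contact_force'])
bot.movel([475,165.9,265],max_speed=80); bot.dwell(.3)
s=bot.get_state(); print(s['t'],s['opening'],s['tcp_pos'],s['contact_force']-s0['contact_force'],s['wrist_torque']-s0['wrist_torque'])
im,m=snap('wrist','g1'); i2,_=snap('scene','g2')
u,v=230,100
cv2.imwrite('pics/c6.png',np.hstack([cv2.resize(im,(512,384)),cv2.resize(i2[100:228,220:316],(288,384),interpolation=cv2.INTER_CUBIC)]))
E
```

```text
False
[475.28891964 165.98668293  85.83978446] [0.67274297 0.21422924 0.55078216]
0.2772866488415122 [475.24082283 165.87258839  85.7591401 ] [-0.45805154 -1.60368327  3.53574886]
23.7333 0.2740228068270373 [474.97333378 165.90165742 264.93909577] [-0.74753885  0.29834174 -4.17750734] [0.04354111 0.00341679 0.00123004]
```

View pics/c6.png

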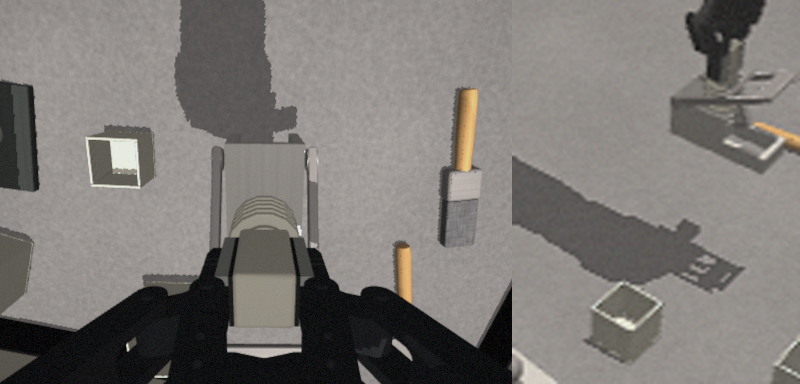

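The head is held square and level in the gripper, and weighs about 4.2 N. Next: move over the stand and lower with force stops.

```bash
python3 - <<'E'
from h import *
y=.09+np.pi; S=[525.2,-163.3]
bot.movel([*S,265],rot=[np.pi,0,y],max_speed=110); bot.dwell(.2)
def p(n):
    s=bot.get_state(); print(n,round(s['t'],2),s['tcp_pos'].round(1),s['contact_force'].round(2),s['wrist_torque'].round(3),round(s['opening'],3))
p('above')
r=bot.movel([*S,192],max_speed=45,threshold=5); p(r)
if not r:
    bot.dwell(.2); p('pre'); r=bot.movel([*S,160],max_speed=14,threshold=4); p(r)
    if not r:
        r=bot.movel([*S,141],max_speed=8,threshold=5); p(r); bot.dwell(.2); p('end')
E
```

```text
above 27.21 [ 525.2 -163.2  265. ] [ 0.03  0.02 -4.15] [ 0.003  0.035 -0.007] 0.275
False 28.98 [ 525.4 -163.4  192.3] [ 0.18 -0.46 -4.69] [ 0.043 -0.013  0.027] 0.275
pre 29.18 [ 525.3 -163.3  192.2] [ 0.29  0.15 -4.59] [-0.015  0.021 -0.015] 0.276
False 31.62 [ 525.2 -163.3  160.1] [-0.29 -0.1  -4.93] [ 0.008 -0.007 -0.023] 0.276
True 33.26 [ 525.2 -163.3  145.5] [ 0.25 -0.84  4.08] [-0.093 -0.013 -0.016] 0.278
end 33.46 [ 525.2 -163.3  145.4] [ 1.08 -0.41  6.73] [-0.05  -0.109 -0.027] 0.277
```

```bash
python3 - <<'E'
from h import *
s=bot.get_state(); x=s['tcp_pos']
bot.movel([525.2,-163.3,145.9],max_speed=5); print(bot.get_state()['contact_force'])
bot.grip(.6,20); bot.dwell(.6); s=bot.get_state(); print(s['opening'],s['tcp_pos'],s['contact_force'])
bot.movel([525.2,-163.3,235],max_speed=70)
y=.09+np.pi
# look from beside/behind: camera straight above
bot.movel([525.2+95,-155,250],rot=[np.pi,0,y],max_speed=120); bot.dwell(.2)
im,m=snap('wrist','p1'); i2,m2=snap('scene','p2'); print(bot.get_state()['t'])
u=proj(m2,[525,-163,110]).round().astype(int); print(u)
cv2.imwrite('pics/c7.png',np.hstack([im,cv2.resize(i2[u[1]-48:u[1]+48,u[0]-36:u[0]+36],(288,384),interpolation=cv2.INTER_CUBIC)]))
E
```

```text
[-0.16701826 -0.58770692  0.93276358]
0.5954514967232982 [ 525.20174434 -163.30581665  145.91343586] [-0.44017453  0.16651143  0.24243984]
37.75
[218 217]
```

View pics/c7.png

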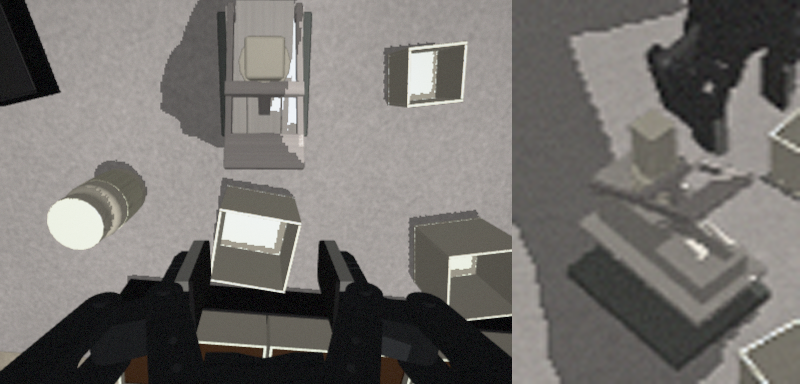

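The head sits level and aligned on the plate, let go, lever up (tab at pixel (263,155), block at (265,57)). Now I'll press the lever along its arc, camera turned away from the block.

```bash
python3 - <<'E'
from h import *
y=.09; S=np.array([525.2,-163.3]); zp=60.3; u=np.array([np.cos(y),np.sin(y)])
def tcp(th,dz=0):
    c,s=np.cos(th),np.sin(th); px=-38+c*120-s*8; pz=44+s*120+c*8
    return [*(S+u*(px-11)),zp+pz+dz]
def p(n):
    s=bot.get_state(); print(n,round(s['t'],2),s['tcp_pos'].round(1),s['contact_force'].round(2)); return s
bot.move_ptp([620,-155,260],[np.pi,0,y]); bot.grip(0,20)
P=tcp(.5); bot.movel([P[0],P[1],P[2]+25],max_speed=120); bot.dwell(.2); f0=p('pre')['contact_force'][2]
print(bot.movel(tcp(.55),max_speed=25,threshold=4)); p('touch')
for th in [.5,.45,.4,.35,.3,.25,.2,.15,.1,.06,.03,0,-.015]:
    r=bot.movel(tcp(th),max_speed=25 if th>.12 else 12,threshold=14 if th>.04 else 8); s=p((th,r))
    if s['contact_force'][2]-f0>13: print('stop'); break
E
```

```text
pre 41.95 [ 578.3 -158.7  194.6] [ 0.03 -0.68  0.91]
False
touch 42.91 [ 574.3 -159.   174. ] [-0.51 -0.29 -0.63]
(0.5, False) 43.3 [ 577.4 -158.5  168.6] [ 0.02 -0.07  0.46]
(0.45, False) 43.69 [ 580.5 -158.2  163.4] [-0.14 -0.44  0.4 ]
(0.4, False) 44.08 [ 583.7 -158.2  158.7] [-0.19  0.31  1.51]
(0.35, False) 44.48 [ 586.3 -157.9  152.9] [ 0.26 -0.25  3.8 ]
(0.3, False) 44.87 [ 588.6 -157.7  147.4] [ 1.39 -0.2   3.3 ]
(0.25, False) 45.26 [ 590.4 -157.4  141.8] [ 1.21 -0.8   2.97]
(0.2, False) 45.65 [ 592.  -157.3  135.9] [0.77 0.48 2.63]
(0.15, False) 46.04 [ 593.3 -157.1  130.1] [ 2.05 -0.56  2.01]
(0.1, False) 46.69 [ 594.5 -157.   124.2] [ 1.44 -0.31  3.74]
(0.06, False) 47.24 [ 595.2 -157.   119.4] [ 2.03 -0.87  3.75]
(0.03, False) 47.69 [ 595.7 -156.9  115.8] [ 2.36 -0.1   3.12]
(0, False) 48.14 [ 596.  -156.9  112.2] [ 2.52 -0.02  2.89]
(-0.015, False) 48.44 [ 596.2 -157.   111.1] [ 1.33 -1.12  7.58]
```

```bash
python3 - <<'E'
from h import *
x=[596.2,-157]
for z in (110.4,109.8,109.2,108.5,107.8):
    bot.movel([*x,z],max_speed=6,threshold=7); bot.dwell(.1); s=bot.get_state(); print(round(s['t'],2),s['tcp_pos'].round(1),s['contact_force'].round(2))
    if s['contact_force'][2]>14: break
bot.movel([*x,220],max_speed=80)
bot.move_ptp([455,-169,260],[np.pi,0,.09]); bot.dwell(.2)
im,m=snap('wrist','q1'); i2,m2=snap('scene','q2'); print(bot.get_state()['t'])
cv2.imwrite('pics/c8.png',np.hstack([im,cv2.resize(i2[217-48:217+48,218-36:218+36],(288,384),interpolation=cv2.INTER_CUBIC)]))
E
```

```text
48.79 [ 596.3 -157.   111. ] [1.65 0.46 8.29]
49.14 [ 596.3 -157.   110.7] [1.37 0.41 9.49]
49.49 [ 596.4 -157.   110.4] [ 0.5   0.37 11.72]
49.86 [ 596.5 -157.1  110. ] [-0.62  0.78 13.41]
50.23 [ 596.6 -157.1  109.7] [ 0.1   1.75 15.42]
52.7167
```

View pics/c8.png

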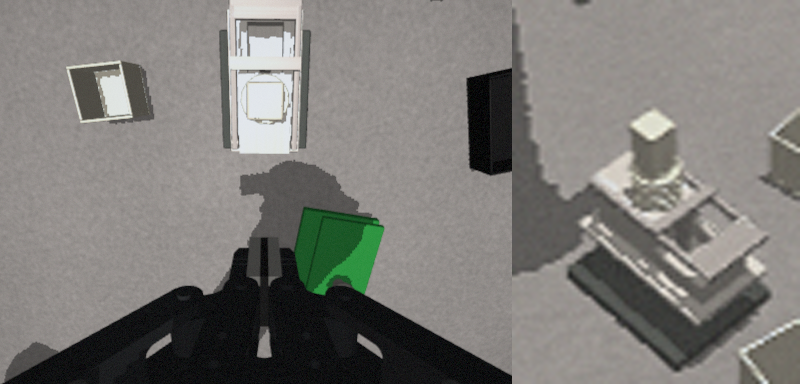

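The lever lies flat along the channel, the head is level and in line on the plate, and nothing else was disturbed. Handing in.

```bash
python3 -c "
from h import *
s=bot.get_state(); print(s['contact_force'],s['joint_velocities'].round(3)); print(bot.sign_off())"
```

```text
[ 0.17967447  0.3931844  -0.25961506] [-0.    -0.005 -0.005  0.001 -0.001  0.   ]
the job is handed in; nothing more can be done
None
```

The climate sensor head is on the ball of the white stand with its latch lever pressed down, and the job was handed in at about 53 s of the 70 s allowed. No verdict was reported.

- **Measuring:** I found the head and the stand from wrist-camera views taken both ways round. The two estimates agreed within about 1 mm, and the plate measured about 60 mm above the bench.
- **Placing:** I lowered the head slowly and it met no contact on the way over the ball. It came home with its underside at about 60 mm, pressing about 11 N. I eased that load off before opening the fingers, so it did not drop.
- **Let go:** A picture then showed the head level and in line, with the lever still up over the longer end.
- **Latching:** I pressed the tab along its arc with 3 to 4 N. At the bottom the force climbed steadily to 15 N over about 1.5 mm, which fits the lever being on its stop and the rubber buffer giving.
- **Last checks:** The final pictures show the lever flat along the channel and the head level and centred. The pots and box in view look undisturbed; I did not measure them again. Tool force was near zero, with the arm clear of everything.
- **What disagreed:** The block top measured about 2 mm low against the stated 124 mm. The tab was touched slightly later than I had calculated. I did not measure the lever angle itself.

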